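# Raise the tube mixer's splash shield and start it

## Task

Gently push the tube mixer's counterweighted clear splash shield up past its balance point, without flinging it, so that it stays fully open by itself. Then press the green button it was covering all the way down and let go. Only touch and push, gripping nothing: do not press the red button, and leave the beaker, the bottle and the dish where they stand.

Things in the scene. Friction and masses are not known exactly. Their poses are not given: they have to be found in the camera images.
- mixer: White bench-top tube mixer, fixed. Base 220 mm deep (x) by 210 mm wide (y), flat deck 60 mm above the bench. Origin: centre of its underside, on the bench; front faces its own -x (towards the robot, turned up to 20 degrees). A row of capped tubes along y at x = +25 mm reaches 103 mm above the bench. Two grey cheeks at x = +80, y = +-96 mm, 124 mm tall, carry the shield's axle.
- shield (a joint): Angle of the clear splash shield, rad. 0 = shut (it then slopes 15 degrees up towards the front); grows as the front bar rises; open stop at 1.5 (11 degrees past upright, leaning to the rear). Below the balance point, about 0.78, gravity shuts it; beyond, its weights carry it slowly (1 to 3 s) to the open stop. Raising it takes about 2 N at the bar.
- shield_bar (a point): Middle of the blue round bar (14 mm thick, 196 mm long, parallel to the axle) on the front edge of the clear 5 mm panel; 215 mm from the axle. Shut, it is 166 mm above the bench and 18 mm ahead of the base's front, with free space under it: push there, from in front and below.
- shield_hinge (a point): Middle of the shield's axle: mixer frame x = +80 mm, y = 0, 110 mm above the bench; the axle runs along the mixer's y. Two dark round steel weights, 38 mm across, stand on horns about 85 mm above it, 116 mm either side of the middle, and swing to the rear as the shield rises.
- green_top (a point): Centre of the top of the green round push button (28 mm across, top 78 mm above the bench) in a grey housing near the front of the deck, 60 to 80 mm ahead of the mixer's middle, under the shut shield. Pressed straight down; green and red may swap sides.
- green (a joint): Travel of the green button, m: 0 = up, 0.006 = fully down, which takes 5 N; springs back.
- red_top (a point): Centre of the top face of the red push button, same size, on the other side of the deck. Not to be pressed.
- red (a joint): Travel of the red button, m: 0 = up, 0.006 = fully down.
- beaker: Loose open glass beaker, 68 mm across, 95 mm tall, beside the mixer. Origin: centre of its underside. To be left alone.
- bottle: Loose amber bottle with black cap, 60 mm across, 125 mm tall, beside the mixer. Origin: centre of its underside. To be left alone.
- dish: Loose closed flat culture dish with a white lid, 92 mm across, 16 mm tall, on the bench in front of the mixer. Origin: centre of its underside. To be left alone.

How it is judged:
By the outcome, as a careful person would: the job done as asked, in the order asked, and still so for the second after the job is handed in, with the robot touching nothing.
It also fails if it takes over 53 s, if anything falls off the work surface, if the arm or the gripper's body presses on something with over 40 N, if the wrist force passes 120 N, or if a joint passes its speed limit or range.

## Robot

A 6-joint arm with a two-finger parallel gripper is mounted at the origin on the work surface. World frame = base frame: x ahead of the robot, y to its left, z up, the work surface at z = 0. Lengths are in mm, angles in rad, forces in N, time in s.
With the tool pointing down it reaches from about 375 to 925 mm from the base axis. Payload 5.7 kg.
Tool frame: the origin (TCP) lies midway between the tips of the shut fingers; the grasp point (between the pads) lies 19 mm behind it; z points along the fingers, y is the direction in which the jaws open and shut (so a half turn about z gives the same grasp; the last joint's range is limited). The gripper opens to 88 mm and grips with 3 to 60 N. Pads are 20 mm wide; open, the fingers measure 115 mm over their backs; the gripper's body (75 mm by 178 mm) begins 61 mm behind the grasp point.
Start: joints at [0.99, 0.359, 1.51, -0, 1.272, -0.115], TCP at [269.468, 536.046, 189.723] pointing down, gripper open.
Joint ranges: [-2.97, 2.97], [-1.01, 2.36], [0.21, 2.38], [-0.96, 4.11], [0.2, 2.71], [-2.98, 2.98]. Speed limits (rad/s): [2.39, 2.39, 3.14, 3.14, 3.14, 3.14].

## Interface

Orientations are given as a unit quaternion [x, y, z, w].
In Python, from workcell import observe, snapshot, job_done gives the robot as it stands. The module is installed in compiled form; this text tells all that it offers.
- The arm moves only by the shell command python3 -m handwheel 'ROWS'. ROWS is JSON, one flat list of numbers, 5 for each row, row after row: the closure, from -1 (fully open) to 1 (shut), then the shift along the tool's x, y, z normalised to -1 to 1, where 1 is 0.04 m, then the turn about the tool's z normalised to -1 to 1, where 1 is 0.15 rad. A call has 1 to 5 rows; each row shifts and turns the commanded pose from where the row before left it, along the tool's axes as they then stand; what a row does not reach is not made up. A row lasts 1/8 s, in which the tool goes at most 62.5 mm and 10.7 degrees, less where a joint would pass 70% of its speed; a pose out of reach is approached as far as the arm can. A call with a number of a shift or a turn outside -1 to 1 is refused whole. A call with a gripper value outside its range is refused whole. The fingers move at their own pace and stop on an object; the grip force is fixed at half the most. Time passes only in rows, so rows that do not move let the fingers close. It gives the time, the measured TCP pose, the force and the opening at its end, in the units of the state.
- observe(): the state, without advancing time (a new reading comes with each control period).
- snapshot(name): name is "scene" or "top"; returns a dict with "color" (384x512x3 uint8, red, green, blue), "depth" (384x512 float32, mm along the optical axis (not along the pixel's ray), 0 where there is no reading), "intrinsics" (3x3 intrinsics, pixels), "dist" ([k1, k2, p1, p2, k3] as OpenCV has them; the pictures are not rectified), "R" (3x3) and "t" (3): a world point X has camera coordinates R X + t. Camera axes: x right, y down, z forward; pixel columns grow to the right and rows downward; lengths in mm; the calibration is good to about 2 mm. A picture is of the moment at which its call begins.
- job_done(): hands the job in, once; it reports no verdict.
The state is a dict: "time_s": time; "qpos": joint angles; "qvel": joint speeds; "joint_efforts": joint torques, N m; "eef_pos": TCP position; "orientation": TCP orientation; "force": force on the tool from outside, world axes, zero at the start; "moment": the same for the moment, N m; "opening": finger opening in mm.
Only numpy, scipy, OpenCV 4.12 (cv2) and the standard library are available. Lean on these libraries where they do the work, as an engineer would, in place of code of your own. Each camera call takes 0.05 s, during which the arm holds its last target.

## Working session

There is one attempt and no reset: what is moved stays moved. The work goes in short steps, Python scripts to look and compute and a shell command to move; the robot and the scene stay as the last step left them, time stands still between calls to the robot, and variables do not carry over. Pictures are saved under pics/ and viewed, and the job is handed in when it is done.

```bash
mkdir -p pics; cat > h.py <<'E'
import numpy as np, cv2
from workcell import observe, snapshot, job_done
def snap(n,f):
    s=snapshot(n); np.savez(f'pics/{f}.npz',**s); cv2.imwrite(f'pics/{f}.png',s['color'][...,::-1]); return s
def pix(s,u,v,z=None,d=None):
    K=np.array(s['intrinsics']);R=np.array(s['R']);t=np.array(s['t'])
    n=cv2.undistortPoints(np.array([[[u,v]]],float),K,np.array(s['dist']))[0,0]
    r=R.T@np.array([n[0],n[1],1]); c=-R.T@t
    if z is not None: return c+r*(z-c[2])/r[2]
    if d is None: d=s['depth'][int(round(v)),int(round(u))]
    return c+r*d
E
python3 - <<'E'
from h import *
print(observe())
for n in('scene','top'):
    s=snap(n,n+'0'); print(n,-np.array(s['R']).T@s['t'])
    cv2.imwrite(f'pics/{n}0b.png',cv2.resize(s['color'][...,::-1],(800,600),interpolation=cv2.INTER_CUBIC))
E
```

```text
{'time_s': 0.0, 'qpos': array([ 9.89928079e-01,  3.59483860e-01,  1.51145732e+00,  1.20351213e-05,
        1.27247113e+00, -1.15111355e-01]), 'qvel': array([ 0.00023738,  0.00015764, -0.0004475 , -0.00180023, -0.00137131,
       -0.00154734]), 'joint_efforts': array([ 7.39231527e-04, -5.15374482e+01, -2.70731628e+01,  6.70954655e-02,
        3.47281387e-02, -1.25901615e-04]), 'eef_pos': array([269.0499749 , 535.4476955 , 188.91275676]), 'orientation': array([ 2.30780852e-01,  9.73005329e-01, -8.53332010e-04, -3.15664784e-04]), 'force': array([-0.15752969, -0.39330791, -0.26328667]), 'moment': array([-0.01565248, -0.03476671,  0.03747781]), 'opening': 87.40755952741415}
scene [1186.83697933 -557.26934253  667.92798974]
top [ 457.43467829   77.10849712 1458.38258399]
```

View pics/scene0b.png

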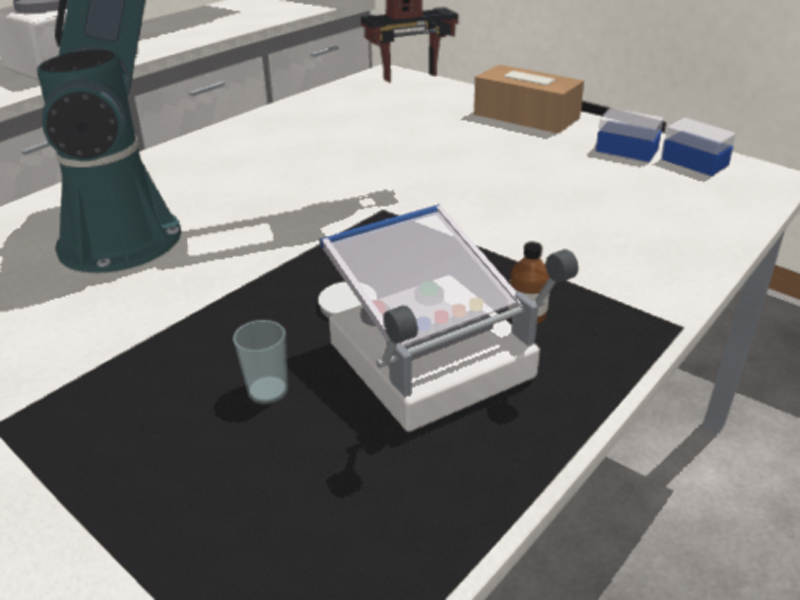

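View pics/top0b.png

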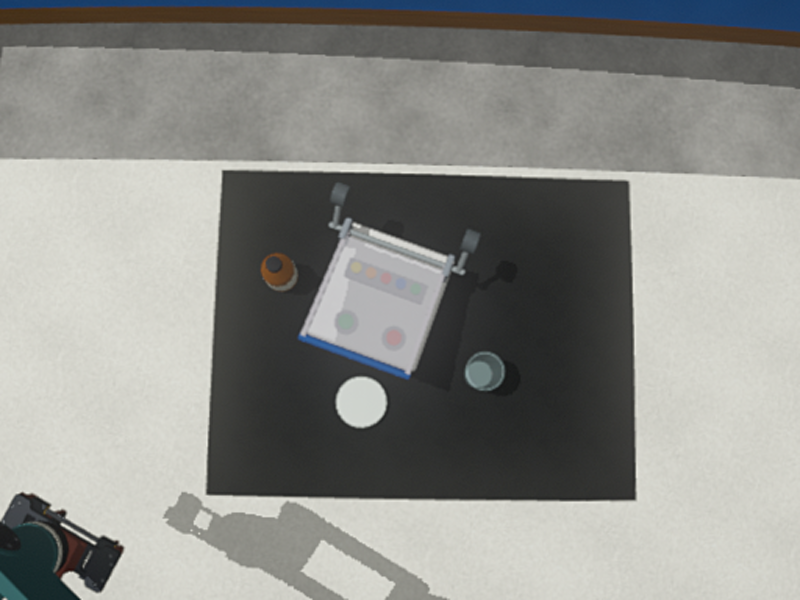

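The shield is shut. In the top view (800 px scale) the blue bar runs (302,337)–(409,376), green is at (346,321), red at (394,338), the dish at (361,402), the bottle to the left and the beaker to the right.

```bash
python3 - <<'E'
from h import *
s=dict(np.load('pics/top0.npz'))
c=s['color'][100:290,150:350,::-1]
cv2.imwrite('pics/top0crop.png',cv2.resize(c,(800,760)[:2] if 0 else (630,598),interpolation=cv2.INTER_CUBIC))
f=1/1.5625
P=lambda u,v,z:pix(s,u*f,v*f,z)
a=P(302,337,166);b=P(409,376,166)
print('bar',a,b,np.linalg.norm(a-b))
d=(a-b)/np.linalg.norm(a-b); th=np.arctan2(-d[0],d[1]); print('yaw deg',np.degrees(th))
h=(P(346,229,110)+P(450,265,110))/2
print('green',P(346,321,78),'red',P(394,338,78),'dish',P(361,402,16))
print('beaker',P(485,371,50),'bottle',P(276,264,125))
print('cheeks',P(346,229,124),P(450,265,124))
m=(a+b)/2; ex=np.array([np.cos(th),np.sin(th),0]); org=m+ex*128; org[2]=0; print('mid',m,'origin',org)
E
```

```text
bar [590.79939016 212.95217585 166.        ] [529.61627409  33.92036524 166.        ] 189.1976820776592
yaw deg -18.86757492797843
green [630.17002214 144.84748671  78.        ] red [601.50584588  58.76721591  78.        ] dish [488.52858899 116.34556131  16.        ]
beaker [ 547.58679789 -107.59303      50.        ] bottle [721.58304739 267.16734428 125.        ]
cheeks [786.92946931 147.2377658  124.        ] [726.71062051 -35.96352072 124.        ]
mid [560.20783213 123.43627055 166.        ] origin [681.33020269  82.04338047   0.        ]
```

View pics/top0crop.png

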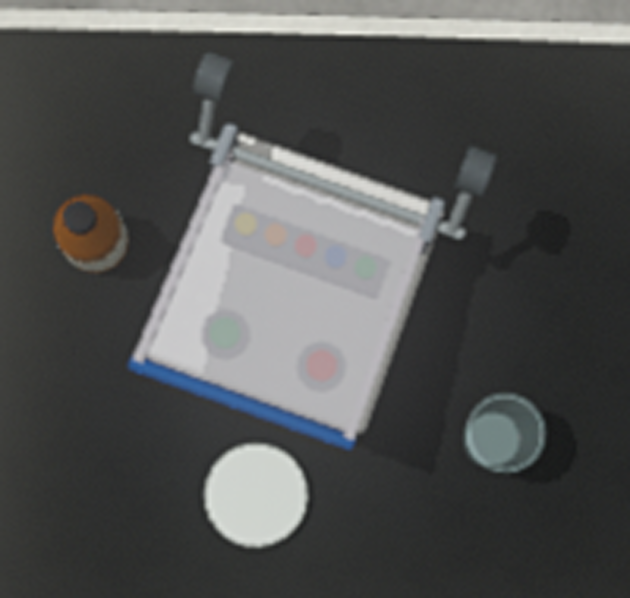

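```bash
python3 - <<'E'
from h import *
s=dict(np.load('pics/top0.npz'))
C=lambda u,v,z:pix(s,150+u/3.15,100+v/3.1474,z)
a=C(132,365,166);b=C(354,440,166);d=a-b
print(a,b,np.linalg.norm(d),np.degrees(np.arctan2(d[0],d[1])))
print('green',C(226,333,78),'red',C(321,366,78))
for p in((223,147),(433,219)): print('cheek',C(*p,118))
E
python3 -m handwheel '[1,-0.5,-0.4,0,-0.5, 1,-0.9,-0.74,0.1,-0.4, 1,-0.9,-0.74,0.1,0, 1,-0.9,-0.74,0.1,0, 1,-0.9,-0.74,0.1,0]'
```

```text
[589.96911385 216.50110783 166.        ] [531.82288065  32.3494161  166.        ] 193.11351584219088 17.5236069802085
green [629.1740456 143.9682889  78.       ] red [601.58507298  59.47795224  78.        ]
cheek [787.96081935 149.31901061 118.        ]
cheek [727.9389136  -34.98829906 118.        ]
time_s: 0.72
eef_pos: [375.8, 351.2, 173.4]
orientation: [0.165, 0.986, -0.0, -0.0]
force: [-0.3, 0.5, -0.5]
opening: 41.0
```

```bash
python3 -m handwheel '[1,-0.86,-0.64,0.2,0, 1,-0.86,-0.64,0.2,0, 1,-0.86,-0.64,0.2,0, 1,-0.86,-0.64,0.2,0, 1,-0.86,-0.64,0.2,0]'; python3 -m handwheel '[1,-0.86,-0.64,0.2,0, 1,0,0,0,0]'
python3 - <<'E'
from h import *
for n in('scene','top'):
    s=snap(n,n+'1')
a=cv2.imread('pics/scene1.png')[90:290,160:380];b=cv2.imread('pics/top1.png')[100:300,140:360]
cv2.imwrite('pics/c1.png',cv2.resize(np.hstack([a,b]),(800,364),interpolation=cv2.INTER_CUBIC))
E
```

```text
time_s: 1.35
eef_pos: [497.0, 174.4, 133.3]
orientation: [0.165, 0.986, -0.0, -0.0]
force: [-0.2, 0.1, 0.1]
opening: 0.4
time_s: 1.6
eef_pos: [521.8, 138.1, 124.9]
orientation: [0.166, 0.986, -0.0, -0.0]
force: [-0.7, -0.2, 0.2]
opening: 0.7
```

View pics/c1.png

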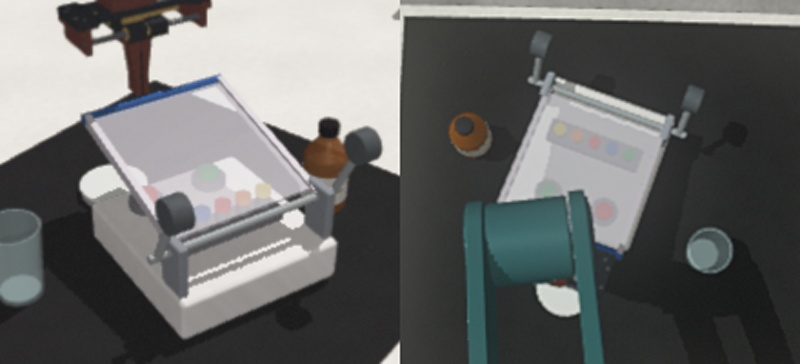

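Picture: gripper down in front of the bar's middle (right half, about (550,270)), shield shut, bottle, beaker and dish untouched. Approaching to contact.

```bash
python3 -m handwheel '[1,-0.2,0,0,0, 1,-0.2,0,0,0, 1,-0.1,0,0,0]'; python3 -m handwheel '[1,-0.05,0,-0.05,0, 1,-0.05,0,-0.05,0]'
python3 -m handwheel '[1,-0.04,0,-0.08,0, 1,-0.04,0,-0.08,0]'
python3 - <<'E'
import numpy as np
p=None
for th in np.arange(0,1.11,.1):
    f=np.radians(15)+th; q=np.array([-215*np.cos(f),110+215*np.sin(f)])
    print(round(th,1),q.round(), None if p is None else ((q-p)/40).round(3)); p=q
E
```

```text
time_s: 2.08
eef_pos: [540.4, 134.3, 126.0]
orientation: [0.164, 0.986, 0.0, 0.0]
force: [-0.0, -0.1, 0.2]
opening: 0.3
time_s: 2.33
eef_pos: [543.0, 132.7, 129.7]
orientation: [0.165, 0.986, -0.0, -0.001]
force: [-2.0, 1.9, -1.0]
opening: 0.3
time_s: 2.58
eef_pos: [544.5, 132.1, 135.8]
orientation: [0.165, 0.986, 0.0, -0.002]
force: [-4.6, 3.9, -0.2]
opening: 0.3
0.0 [-208.  166.] None
0.1 [-201.  186.] [0.165 0.511]
0.2 [-192.  206.] [0.215 0.492]
0.3 [-182.  225.] [0.263 0.468]
0.4 [-170.  242.] [0.309 0.44 ]
0.5 [-156.  258.] [0.351 0.407]
0.6 [-140.  273.] [0.39 0.37]
0.7 [-123.  286.] [0.425 0.329]
0.8 [-105.  298.] [0.455 0.285]
0.9 [-86. 307.] [0.482 0.238]
1.0 [-65. 315.] [0.503 0.189]
1.1 [-45. 320.] [0.519 0.138]
```

```bash
python3 -m handwheel '[1,-0.06,0,-0.1,0, 1,-0.06,0,-0.1,0]'; python3 - <<'E'
from h import *
for n in('scene','top'):
    s=snap(n,n+'2')
a=cv2.imread('pics/scene2.png')[90:290,160:380];b=cv2.imread('pics/top2.png')[100:300,140:360]
cv2.imwrite('pics/c2.png',cv2.resize(np.hstack([a,b]),(800,364),interpolation=cv2.INTER_CUBIC))
E
```

```text
time_s: 2.82
eef_pos: [546.7, 131.3, 143.4]
orientation: [0.165, 0.986, 0.0, -0.004]
force: [-10.1, 7.2, 1.7]
opening: 0.5
```

View pics/c2.png

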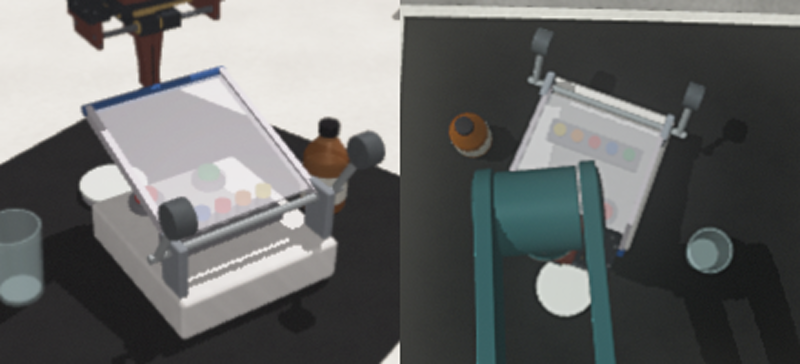

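```bash
cat >> h.py <<'E'
Y=np.radians(-18.5); O=np.array([758,57,0.])-80*np.array([np.cos(Y),np.sin(Y),0])
def W(x,y,z): return O+np.array([x*np.cos(Y)-y*np.sin(Y),x*np.sin(Y)+y*np.cos(Y),z])
def M(p):
    d=np.array(p)-O; return np.array([d[0]*np.cos(Y)+d[1]*np.sin(Y),-d[0]*np.sin(Y)+d[1]*np.cos(Y),d[2]])
def bar(th,y=0):
    f=np.radians(15)+th; return W(80-215*np.cos(f),y,110+215*np.sin(f))
def proj(s,X):
    rv=cv2.Rodrigues(np.array(s['R']))[0]
    return cv2.projectPoints(np.array([X],float),rv,np.array(s['t']),np.array(s['intrinsics']),np.array(s['dist']))[0][0,0]
def theta(s):
    # blue bar mask -> best theta
    hsv=cv2.cvtColor(s['color'],cv2.COLOR_RGB2HSV)
    m=cv2.inRange(hsv,(105,130,50),(125,255,255))
    d=cv2.distanceTransform(255-m,cv2.DIST_L2,5)
    best=[]
    for th in np.arange(-.05,1.55,.01):
        c=[d[int(np.clip(p[1],0,383)),int(np.clip(p[0],0,511))] for p in (proj(s,bar(th,y)) for y in np.linspace(-90,90,19))]
        best.append((np.mean(np.minimum(c,8)),round(th,2)))
    return sorted(best)[:3]
E
python3 - <<'E'
from h import *
for n in('scene0','scene1','scene2','top0'): print(n,theta(dict(np.load(f'pics/{n}.npz'))))
e=observe(); print(M(e['eef_pos']),e['force'],e['moment'])
E
```

```text
scene0 [(np.float32(0.2838842), np.float64(0.02)), (np.float32(0.2838842), np.float64(0.03)), (np.float32(0.44194213), np.float64(0.01))]
scene1 [(np.float32(0.3787842), np.float64(0.02)), (np.float32(0.3787842), np.float64(0.03)), (np.float32(0.5154632), np.float64(0.01))]
scene2 [(np.float32(0.22088946), np.float64(0.09)), (np.float32(0.33651578), np.float64(0.08)), (np.float32(0.43141577), np.float64(0.1))]
top0 [(np.float32(0.0), np.float64(-0.05)), (np.float32(0.0), np.float64(-0.04)), (np.float32(0.0), np.float64(-0.03))]
[-143.86336959    3.37408792  143.7046666 ] [-9.30884471  6.26112183  1.90841015] [0.95451923 1.72955332 0.0227645 ]
```

```bash
python3 -m handwheel '[1,-0.05,0,-0.12,0, 1,-0.05,0,-0.12,0, 1,-0.05,0,-0.12,0, 1,-0.05,0,-0.12,0]'; python3 - <<'E'
from h import *
s=snap('scene','scene3'); print(theta(s)); e=observe(); print(M(e['eef_pos']),e['force'],e['moment'])
E
```

```text
time_s: 3.42
eef_pos: [553.5, 128.9, 162.6]
orientation: [0.165, 0.986, 0.0, -0.005]
force: [-11.3, 6.2, 3.6]
opening: 0.7
[(np.float32(0.22088946), np.float64(0.18)), (np.float32(0.22088946), np.float64(0.19)), (np.float32(0.44177893), np.float64(0.17))]
[-136.34091474    3.32669216  163.30824838] [-12.01182878   4.9549947    4.5627302 ] [1.05607551 2.14943198 0.02819358]
```

```bash
python3 -m handwheel '[1,-0.05,0,-0.13,0, 1,-0.05,0,-0.13,0, 1,-0.06,0,-0.13,0, 1,-0.06,0,-0.13,0, 1,-0.06,0,-0.13,0]';python3 -m handwheel '[1,-0.07,0,-0.13,0, 1,-0.07,0,-0.12,0, 1,-0.07,0,-0.12,0]'; python3 - <<'E'
from h import *
s=snap('scene','scene4'); print(theta(s)); e=observe(); print(M(e['eef_pos']),e['force'],e['moment'])
E
```

```text
time_s: 4.1
eef_pos: [566.6, 124.5, 189.4]
orientation: [0.165, 0.986, 0.0, -0.002]
force: [-5.2, 3.6, 2.6]
opening: 0.6
time_s: 4.47
eef_pos: [575.9, 121.3, 204.4]
orientation: [0.165, 0.986, 0.0, -0.001]
force: [-3.4, 1.6, 1.9]
opening: 0.3
[(np.float32(0.24194211), np.float64(0.4)), (np.float32(0.24194211), np.float64(0.41)), (np.float32(0.27352104), np.float64(0.42))]
[-112.31809149    3.21651979  205.16163287] [-5.87167778  1.67349631  4.63062452] [0.37161872 1.18556624 0.03895611]
```

```bash
python3 -m handwheel '[1,-0.08,0,-0.11,0, 1,-0.08,0,-0.11,0, 1,-0.08,0,-0.11,0, 1,-0.09,0,-0.11,0, 1,-0.09,0,-0.1,0]';python3 -m handwheel '[1,-0.09,0,-0.1,0, 1,-0.1,0,-0.1,0, 1,-0.1,0,-0.09,0]'; python3 - <<'E'
from h import *
s=snap('scene','scene5'); print(theta(s)); e=observe(); print(M(e['eef_pos']),e['force'],e['moment'])
E
```

```text
time_s: 5.15
eef_pos: [592.9, 115.5, 226.2]
orientation: [0.165, 0.986, -0.0, -0.0]
force: [-5.5, 1.6, 3.5]
opening: 0.6
time_s: 5.52
eef_pos: [604.1, 111.6, 238.0]
orientation: [0.165, 0.986, -0.0, -0.0]
force: [-4.8, 1.3, 3.7]
opening: 0.3
[(np.float32(0.21052632), np.float64(0.68)), (np.float32(0.22088946), np.float64(0.64)), (np.float32(0.23157895), np.float64(0.65))]
[-82.53331125   3.00137593 238.54399316] [-6.28515574  1.03105334  6.71554782] [ 0.21525354  1.0011348  -0.00811495]
```

```bash
python3 -m handwheel '[1,-0.1,0,-0.09,0, 1,-0.1,0,-0.09,0, 1,-0.1,0,-0.08,0, 1,-0.1,0,-0.08,0, 1,-0.1,0,-0.08,0]';python3 -m handwheel '[1,-0.1,0,-0.07,0, 1,-0.1,0,-0.07,0, 1,-0.1,0,-0.07,0]'; python3 - <<'E'
from h import *
s=snap('scene','scene6'); print(theta(s)); e=observe(); print(M(e['eef_pos']),e['force'],e['moment'])
E
```

```text
time_s: 6.2
eef_pos: [623.6, 105.0, 254.9]
orientation: [0.165, 0.986, -0.0, 0.001]
force: [-3.8, 0.6, 4.4]
opening: 0.2
time_s: 6.58
eef_pos: [635.1, 101.0, 263.1]
orientation: [0.165, 0.986, -0.0, 0.001]
force: [-2.7, 0.0, 5.0]
opening: 0.8
[(np.float32(0.16825789), np.float64(0.76)), (np.float32(0.16825789), np.float64(0.77)), (np.float32(0.17894737), np.float64(0.81))]
[-49.62835342   2.86630496 263.37479093] [-0.24691694  0.4261581   1.89879384] [0.06566498 0.14187916 0.01734122]
```

View pics/scene6.png

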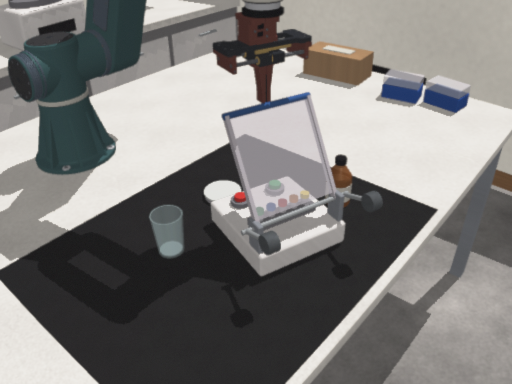

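The bar (266,107 in the picture) is near upright and the shield is near its balance; the force has dropped. Continuing slowly.

```bash
python3 -m handwheel '[1,-0.1,0,-0.06,0, 1,-0.1,0,-0.06,0, 1,-0.1,0,-0.06,0, 1,-0.1,0,-0.05,0]'; python3 - <<'E'
from h import *
s=snap('scene','scene7'); print(theta(s)); e=observe(); print(M(e['eef_pos']),e['force'])
E
python3 -m handwheel '[1,-0.1,0,-0.05,0, 1,-0.08,0,-0.05,0, 1,0,0,0,0]'; python3 - <<'E'
from h import *
s=snap('scene','scene8'); print(theta(s)); e=observe(); print(M(e['eef_pos']),e['force'])
E
python3 -m handwheel '[1,0,0,0,0, 1,0,0,0,0]'; python3 - <<'E'
from h import *
s=snap('scene','scene9'); print(theta(s)); e=observe(); print(M(e['eef_pos']),e['force'])
E
```

```text
time_s: 7.12
eef_pos: [649.9, 96.0, 271.7]
orientation: [0.165, 0.986, -0.0, 0.0]
force: [-0.8, 0.6, -0.2]
opening: 0.4
[(np.float32(0.14736842), np.float64(0.82)), (np.float32(0.14736842), np.float64(0.83)), (np.float32(0.15789473), np.float64(0.81))]
[-34.21073225   2.64952089 271.939139  ] [ 0.58148086 -0.0747663   0.38987991]
time_s: 7.55
eef_pos: [656.7, 93.6, 275.9]
orientation: [0.165, 0.986, -0.0, 0.0]
force: [-0.3, -0.0, 0.1]
opening: 0.4
[(np.float32(0.14736842), np.float64(0.9)), (np.float32(0.14736842), np.float64(0.91)), (np.float32(0.15789473), np.float64(0.87))]
[-27.98993714   2.57271315 275.811501  ] [ 0.40046845  0.43421679 -0.39516445]
time_s: 7.85
eef_pos: [656.1, 93.9, 275.7]
orientation: [0.165, 0.986, -0.0, -0.0]
force: [0.1, -0.1, 0.3]
opening: 0.6
[(np.float32(0.10526316), np.float64(0.88)), (np.float32(0.10526316), np.float64(0.89)), (np.float32(0.11562631), np.float64(0.92))]
[-28.3217702    2.61799445 275.69544353] [ 0.07709355 -0.24285909 -0.04772351]
```

View pics/scene9.png

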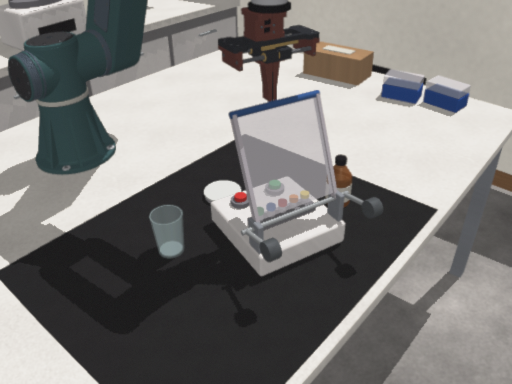

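Contact force is zero and the shield, just past balance, is moving by itself. I'll wait and watch.

```bash
for i in a b; do python3 -m handwheel '[1,0,0,0,0, 1,0,0,0,0, 1,0,0,0,0, 1,0,0,0,0]' | head -1; python3 - <<E
from h import *
s=snap('scene','scene10$i'); print(theta(s)); e=observe(); print(e['force'])
E
done
```

```text
time_s: 8.4
[(np.float32(0.07368421), np.float64(0.98)), (np.float32(0.07368421), np.float64(0.99)), (np.float32(0.10526316), np.float64(0.94))]
[ 0.44579721 -0.56373386 -0.1719703 ]
time_s: 8.95
[(np.float32(0.0), np.float64(1.1)), (np.float32(0.0), np.float64(1.11)), (np.float32(0.0), np.float64(1.12))]
[0.63334453 0.71616712 1.03828028]
```

View pics/scene10b.png

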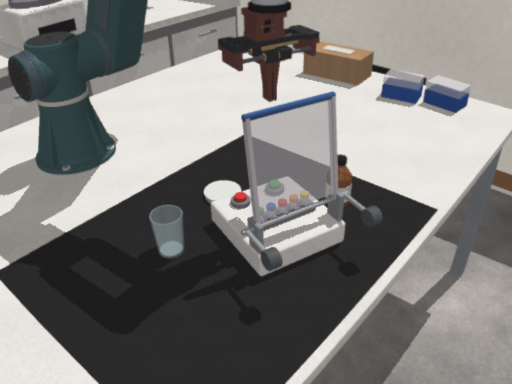

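```bash
python3 -m handwheel '[1,0.5,0.4,0,0, 1,0.5,0.4,0,0, 1,0,0.2,0.2,0, 1,0,0,0,0, 1,0,0,0,0]';python3 -m handwheel '[1,0,0,0,0, 1,0,0,0,0, 1,0,0,0,0, 1,0,0,0,0, 1,0,0,0,0]';python3 - <<'E'
from h import *
s=snap('scene','scene11'); print(theta(s)); e=observe(); print(e['eef_pos'],M(e['eef_pos']),M([630,144.5,78]))
c=s['color'][150:270,190:350,::-1]; cv2.imwrite('pics/c11.png',cv2.resize(c,(800,600),interpolation=cv2.INTER_CUBIC))
print(proj(s,[630,144.5,78]),proj(s,[601.5,59,78]))
t=snap('top','top11');
E
```

```text
time_s: 9.62
eef_pos: [631.6, 144.5, 267.5]
orientation: [0.165, 0.986, -0.0, -0.0]
force: [-0.0, 0.1, -0.3]
opening: 0.5
time_s: 10.25
eef_pos: [631.4, 144.6, 267.7]
orientation: [0.165, 0.986, -0.0, -0.0]
force: [-0.7, -0.0, -1.4]
opening: 0.6
[(np.float32(0.0), np.float64(1.47)), (np.float32(0.0), np.float64(1.48)), (np.float32(0.0), np.float64(1.49))]
[631.3693824  144.59929979 267.75230833] [-67.88247587  42.89200356 267.75230833] [-69.1495853   42.36332381  78.        ]
[274.46421284 184.99840252] [239.76019745 197.20407389]
```

View pics/c11.png

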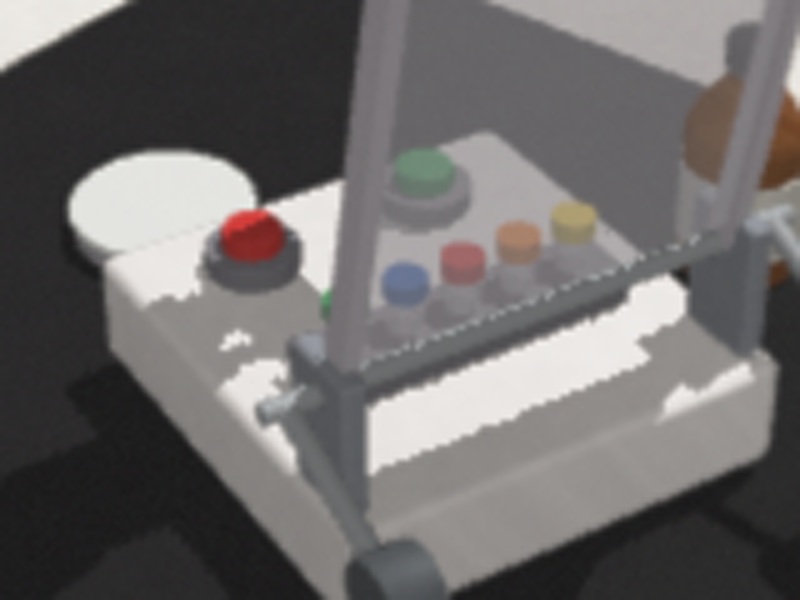

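View pics/top11.png

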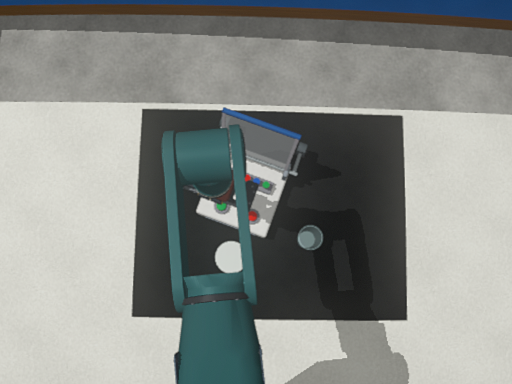

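```bash
python3 - <<'E'
from h import *
s=dict(np.load('pics/scene11.npz'));t=dict(np.load('pics/top11.npz'))
print(pix(s,274.8-.3,183.8,78),pix(s,(252/5)+190,236/5+150,78))
for im,n in((s,'s'),(t,'t')):
    hsv=cv2.cvtColor(im['color'],cv2.COLOR_RGB2HSV); m=cv2.inRange(hsv,(55,70,40),(90,255,255))
    k,l,st,c=cv2.connectedComponentsWithStats(m)
    for i in range(1,k):
        if st[i,4]>8: print(n,c[i],st[i],pix(im,*c[i],78))
a=t['color'][180:230,190:280,::-1];cv2.imwrite('pics/t11c.png',cv2.resize(a,(720,400),interpolation=cv2.INTER_CUBIC))
E
```

```text
[626.97401276 148.41540536  78.        ] [602.57326414  59.89404975  78.        ]
s [124.84210526  12.57894737] [121   9   9   7  19] [-1078.23596765   972.85428839    78.        ]
s [126.22222222  24.44444444] [124  22   5   5   9] [-851.77774468  818.20410832   78.        ]
s [121.6875  30.5625] [119  28   6   6  16] [-773.57914797  734.87712975   78.        ]
s [119.15384615  36.69230769] [116  35   7   5  13] [-693.26930321  663.43669921   78.        ]
s [95.16666667 43.75      ] [93 42  6  4 12] [-694.46890236  534.60688574   78.        ]
s [118.44444444  44.66666667] [115  42   8   6  18] [-588.15095601  585.41228931   78.        ]
s [124.22222222  45.77777778] [123  43   3   7   9] [-551.56066468  589.88514872   78.        ]
s [81.27272727 47.27272727] [79 45  5  5 11] [-703.91209174  468.95728723   78.        ]
s [118.5         56.57692308] [116  51   8  10  26] [-446.22469259  485.56240928   78.        ]
s [46.22222222 54.77777778] [44 53  4  6  9] [-748.84953624  322.25777408   78.        ]
s [54.15384615 97.92307692] [51 95  6  6 13] [-267.31398379   95.98259499   78.     
[... 6523 characters left out ...]
33333] [178 367   5   7  12] [182.40573621 246.46773817  78.        ]
t [195.53333333 377.7       ] [194 369   6  15  30] [161.10823371 203.11941656  78.        ]
t [245.21428571 372.35714286] [243 369   5   8  14] [177.83811194  69.6484134   78.        ]
t [239.46666667 378.13333333] [238 373   4  11  15] [162.18865315  84.83612248  78.        ]
t [206.375   379.59375] [203 375   9   9  32] [156.69397587 173.81034059  78.        ]
t [212.05882353 377.82352941] [210 375   6   7  17] [161.73024557 158.61851313  78.        ]
t [259.33333333 378.6       ] [257 375   5   9  15] [161.64726557  31.28767939  78.        ]
t [188.9 381. ] [188 378   3   6  10] [151.87975677 220.77821175  78.        ]
```

View pics/t11c.png

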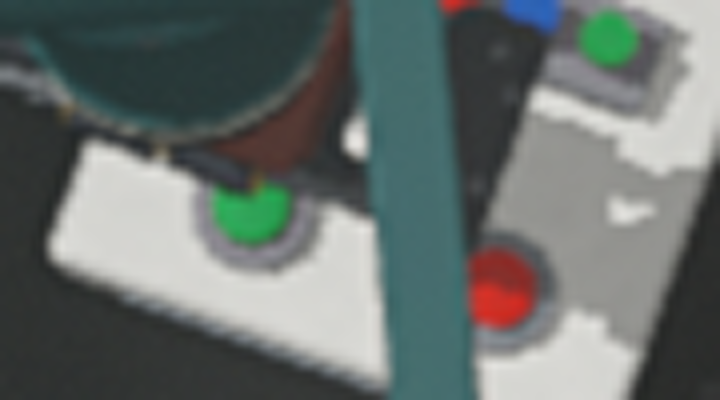

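```bash
python3 -m handwheel '[1,0.05,0,0.6,0, 1,0,0,0.9,0, 1,0,0,0.9,0, 1,0,0,0.9,0, 1,0,0,0.6,0]'; python3 -m handwheel '[1,0,0,0.35,0, 1,0,0,0.1,0, 1,0,0,0,0]'
```

```text
time_s: 10.98
eef_pos: [628.6, 145.2, 109.9]
orientation: [0.165, 0.986, -0.0, -0.001]
force: [0.0, -0.9, 0.1]
opening: 0.2
time_s: 11.35
eef_pos: [630.1, 145.3, 94.4]
orientation: [0.165, 0.986, 0.0, 0.0]
force: [0.4, 0.7, -0.3]
opening: 0.7
```

```bash
python3 -m handwheel '[1,0,0,0.15,0, 1,0,0,0.15,0, 1,0,0,0,0]';python3 -m handwheel '[1,0,0,0.08,0, 1,0,0,0.05,0]'; python3 -m handwheel '[1,0,0,0.04,0, 1,0,0,0.04,0]'
```

```text
time_s: 11.72
eef_pos: [629.1, 145.2, 81.3]
orientation: [0.165, 0.986, -0.0, -0.0]
force: [-0.5, -0.4, -0.3]
opening: 0.7
time_s: 11.98
eef_pos: [629.5, 145.3, 76.4]
orientation: [0.165, 0.986, -0.0, -0.0]
force: [0.5, -0.3, -0.2]
opening: 0.3
time_s: 12.22
eef_pos: [629.5, 145.2, 73.3]
orientation: [0.165, 0.986, -0.0, 0.0]
force: [-0.5, -0.3, 0.0]
opening: 0.6
```

No force at 73 mm, which is below the expected button top. Taking a look.

```bash
python3 - <<'E'
from h import *
s=snap('scene','scene12'); print(theta(s)); e=observe(); print(e['eef_pos'],e['force'])
c=s['color'][110:230,190:350,::-1]; cv2.imwrite('pics/c12.png',cv2.resize(c,(800,600),interpolation=cv2.INTER_CUBIC))
print(proj(s,e['eef_pos']))
E
```

```text
[(np.float32(0.0), np.float64(1.47)), (np.float32(0.0), np.float64(1.48)), (np.float32(0.0), np.float64(1.49))]
[629.3869372  145.24107937  73.05542112] [-0.06974859 -0.34600248  0.80765838]
[274.44506178 186.5851028 ]
```

View pics/c12.png

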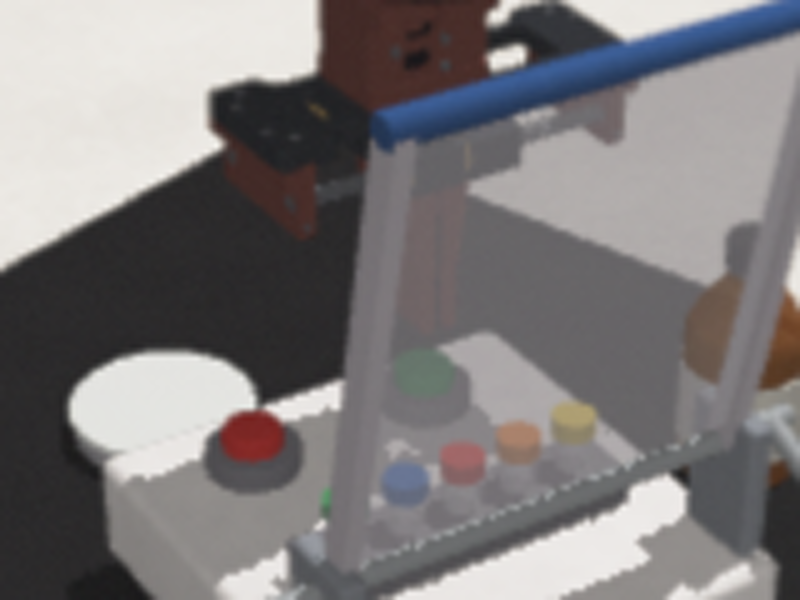

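```bash
python3 - <<'E'
from h import *
s=dict(np.load('pics/scene12.npz')); e=observe()
for u,v in((275,150),(275,160),(275,168),(275,174),(275,176),(275,178),(275,183),(275,190),(241,197)):
    print(u,v,s['depth'][v,u],s['color'][v,u],pix(s,u,v).round(1))
R=np.array(s['R']);print('tcp depth',(R@e['eef_pos']+s['t'])[2])
for z in (75,90,110,150): print(z,proj(s,[629.4,145.2,z]))
t=snap('top','top12'); cv2.imwrite('pics/t12c.png',cv2.resize(t['color'][150:250,160:310,::-1],(750,500),interpolation=cv2.INTER_CUBIC))
E
```

```text
275 150 775.1231 [112 101 102] [764.6 -24.3 288.8]
275 160 791.79816 [113 102 103] [761.4 -20.1 266.8]
275 168 801.8456 [112 101 102] [760.8 -19.2 250.5]
275 174 814.68896 [112 101 102] [757.7 -15.1 235.2]
275 176 817.7461 [111 102 103] [757.3 -14.6 230.8]
275 178 821.49664 [103 102 103] [756.5 -13.6 225.9]
275 183 829.18097 [103 119 108] [755.6 -12.3 214.5]
275 190 841.0463 [116 113 116] [753.8 -10.  197.7]
241 197 1025.1661 [125  38  36] [608.2  55.9  83.2]
tcp depth 1075.5865560993893
75 [274.4429761  185.88005728]
90 [274.4794196  180.31740549]
110 [274.52800186 172.76458453]
150 [274.6249608  157.18048728]
```

View pics/t12c.png

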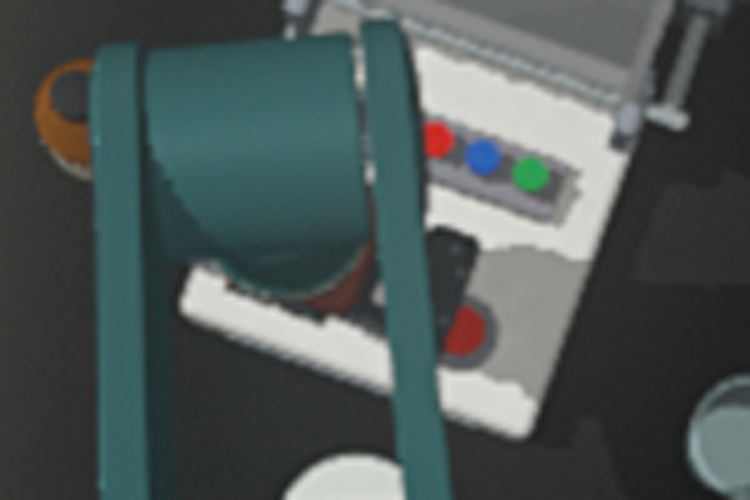

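```bash
python3 - <<'E'
from h import *
s=dict(np.load('pics/scene9.npz'))
print(proj(s,[656.4,93.7,275.7]))
a=s['color'][60:130,230:320,::-1]; a=cv2.resize(a,(720,560),interpolation=cv2.INTER_CUBIC);cv2.imwrite('pics/c9.png',a)
for z in range(100,110): print(z,s['depth'][z,262:276].round())
s=dict(np.load('pics/scene1.npz'))
E
```

```text
[269.2517525  115.69619579]
100 [1653. 1660. 1663. 1655. 1655. 1657.  884.  883.  888.  886.  875.  874.
  871.    0.]
101 [1650. 1654. 1647. 1646. 1643. 1649.  871.  868.  870.  868.  869.  869.
  871.  869.]
102 [1644. 1641.  866.  868.  861.  865.  869.  867.  866.  867.  867.  868.
  868.  870.]
103 [861. 864. 862. 863. 862. 865. 864. 862. 866. 867. 868. 869. 868. 869.]
104 [860. 860. 864. 861. 860. 863. 864. 868. 864. 866. 867. 870. 872. 871.]
105 [858. 861. 861. 863. 862. 862. 862. 865. 866. 867. 867. 869. 873. 872.]
106 [860. 859. 858. 861. 861. 863. 863. 866. 867.   0. 870. 869. 872. 874.]
107 [858. 859. 859. 861. 864. 866. 866. 865. 866. 870. 871. 874. 874. 874.]
108 [863. 862. 861. 861. 863. 866. 866. 868. 871. 872. 874. 873. 876. 874.]
109 [861. 859. 863. 865. 864. 868. 867. 873. 868. 871. 873. 872. 879. 877.]
```

View pics/c9.png

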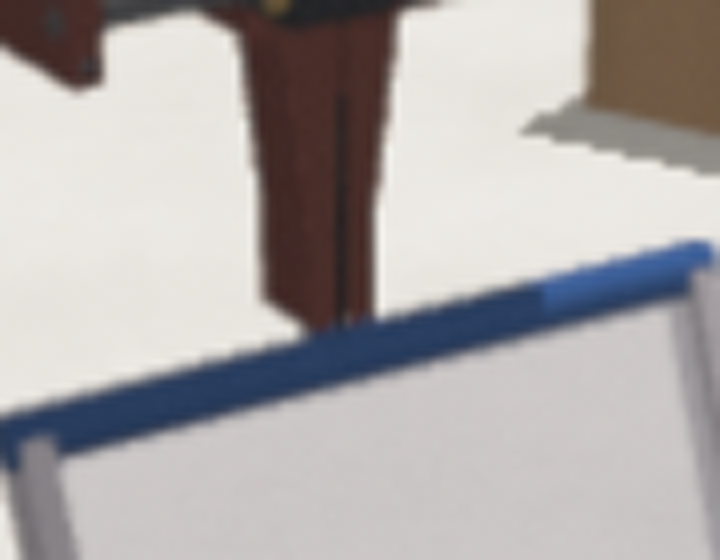

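```bash
python3 - <<'E'
from h import *
for n in ('scene9','scene10b','scene11','scene1'):
    s=dict(np.load(f'pics/{n}.npz'))
    hsv=cv2.cvtColor(s['color'],cv2.COLOR_RGB2HSV); c=s['color'].astype(int)
    m=(c[...,0]>c[...,1]*1.35)&(c[...,0]<130)&(c[...,1]<70)
    m[:, :255]=0;m[:,300:]=0;m[150:]=0
    P=[]
    for v,u in zip(*np.where(m)):
        if 600<s['depth'][v,u]<1300: P.append([u,v,*pix(s,u,v)])
    P=np.array(P)
    if len(P)==0: print(n,'none');continue
    k=P[np.argsort(-P[:,1])][:8]; print(n);print(k.round(1))
E
```

```text
scene9
[[270.  100.  662.6  88.3 311.9]
 [269.  100.  664.   83.7 313.9]
 [274.   99.  666.4  95.7 312.5]
 [271.   99.  665.8  87.5 315.1]
 [270.   99.  663.7  87.  314.7]
 [269.   99.  662.7  85.3 315. ]
 [268.   99.  662.6  82.4 315.9]
 [268.   98.  660.   85.6 316.2]]
scene10b
[[270.  100.  664.2  86.5 313. ]
 [269.  100.  663.   85.  313.2]
 [271.   99.  666.2  86.9 315.4]
 [270.   99.  664.5  86.1 315.2]
 [269.   99.  663.3  84.6 315.4]
 [268.   99.  661.6  83.7 315.3]
 [273.   98.  666.8  92.1 315.9]
 [269.   98.  663.2  84.7 317.3]]
scene11
[[276.   92.  640.8 134.  307.9]
 [277.   92.  642.4 135.2 307.9]
 [275.   92.  638.6 133.7 307.4]
 [281.   91.  643.2 147.1 306.5]
 [274.   91.  636.1 133.7 308.9]
 [277.   91.  640.5 137.7 308.8]
 [275.   91.  638.7 133.5 309.7]
 [273.   91.  631.8 135.8 307.2]]
scene1
[[271.  103.  575.6 199.  244.5]
 [270.  103.  574.4 197.  244.9]
 [270.  102.  573.3 198.4 246.5]
 [269.  102.  567.8 201.6 243.9]
 [271.  102.  575.7 198.9 247. ]
 [269.  101.  571.  197.7 248.5]
 [268.  101.  565.6 200.8 246. ]
 [270.  101.  575.5 195.7 250.4]]
```

```bash
python3 - <<'E'
from h import *
s=dict(np.load('pics/scene11.npz'))
a=s['color'][40:150,210:340,::-1]; a=cv2.resize(a,(780,600) if 0 else (709,600),interpolation=cv2.INTER_CUBIC)
for z in (267.7,300,308): 
    p=(proj(s,[631.4,144.6,z])-[210,40])*5.4545; print(z,p); cv2.circle(a,(int(p[0]),int(p[1])),3,(0,255,0),-1)
cv2.imwrite('pics/c11b.png',a)
E
```

```text
267.7 [357.19788799 369.52929886]
300 [357.65716354 289.01827456]
308 [357.76947468 268.66718708]
```

View pics/c11b.png

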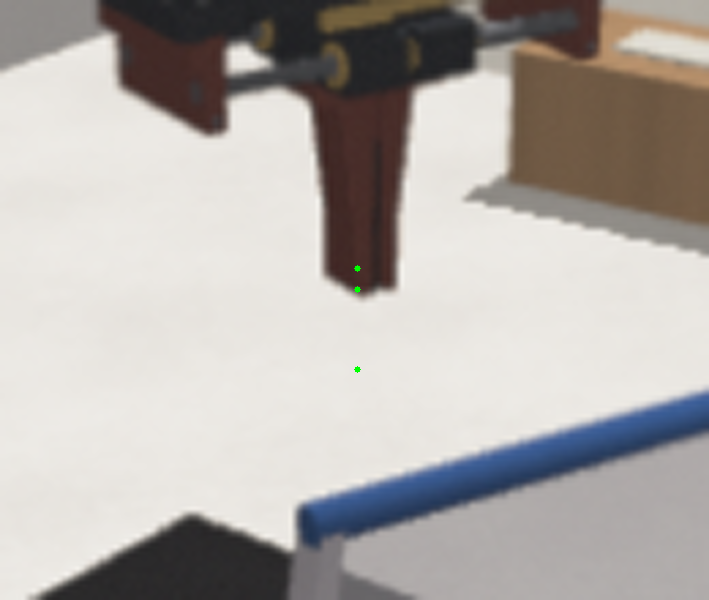

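The images and depth put the finger tips about 33 mm above the reported TCP, which matches the missing force. The tip is therefore still about 25–30 mm above the button. I'll keep lowering slowly and go by force.

```bash
python3 -m handwheel '[1,0,0,0.12,0, 1,0,0,0.12,0, 1,0,0,0.12,0, 1,0,0,0,0]'; python3 - <<'E'
from h import *
s=snap('scene','scene13'); e=observe(); print(e['eef_pos'],e['force'])
c=s['color'][110:230,190:350,::-1]; cv2.imwrite('pics/c13.png',cv2.resize(c,(800,600),interpolation=cv2.INTER_CUBIC))
E
```

```text
time_s: 12.82
eef_pos: [629.0, 145.2, 58.2]
orientation: [0.165, 0.986, -0.0, -0.001]
force: [-0.1, -0.6, -0.4]
opening: 0.6
[629.22836658 145.21611295  58.58277257] [-0.0924659  -0.53406642  0.0570953 ]
```

View pics/c13.png

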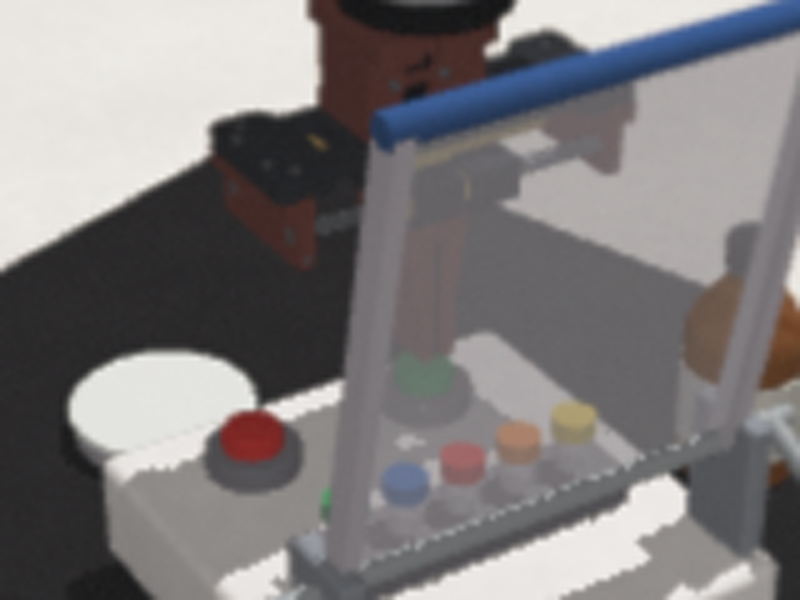

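The finger tip (428,360) is just above the green top and centred on it. Continuing in small steps.

```bash
python3 -m handwheel '[1,0,0,0.08,0, 1,0,0,0.08,0]'|sed -n '2p;4p'; python3 -m handwheel '[1,0,0,0.06,0, 1,0,0,0,0]'|sed -n '2p;4p'
```

```text
eef_pos: [629.6, 145.3, 52.5]
force: [-0.6, 0.6, 0.9]
eef_pos: [629.3, 145.2, 49.8]
force: [-0.5, 1.3, -0.3]
```

```bash
python3 -m handwheel '[1,0,0,0.06,0, 1,0,0,0,0]'|sed -n '2p;4p';python3 -m handwheel '[1,0,0,0.06,0, 1,0,0,0,0]'|sed -n '2p;4p'
```

```text
eef_pos: [629.6, 145.3, 47.9]
force: [-0.8, 0.6, 3.3]
eef_pos: [629.7, 145.3, 45.5]
force: [-1.8, -0.0, 3.7]
```

```bash
python3 -m handwheel '[1,0,0,0.05,0, 1,0,0,0,0]'|sed -n '2p;4p';python3 -m handwheel '[1,0,0,0.05,0, 1,0,0,0,0]'|sed -n '2p;4p'
```

```text
eef_pos: [629.6, 145.3, 43.5]
force: [-1.1, -0.3, 5.3]
eef_pos: [629.7, 145.3, 43.2]
force: [-4.7, -0.9, 17.3]
```

```bash
python3 - <<'E'
from h import *
s=snap('scene','scene14'); e=observe(); print(theta(s)[0],e['eef_pos'],e['force'])
c=s['color'][150:220,220:310,::-1]; cv2.imwrite('pics/c14.png',cv2.resize(c,(771,600),interpolation=cv2.INTER_CUBIC))
E
```

```text
(np.float32(0.0), np.float64(1.47)) [629.7146808  145.27360535  43.20644971] [-4.89956445e+00  1.43949990e-02  1.69332617e+01]
```

View pics/c14.png

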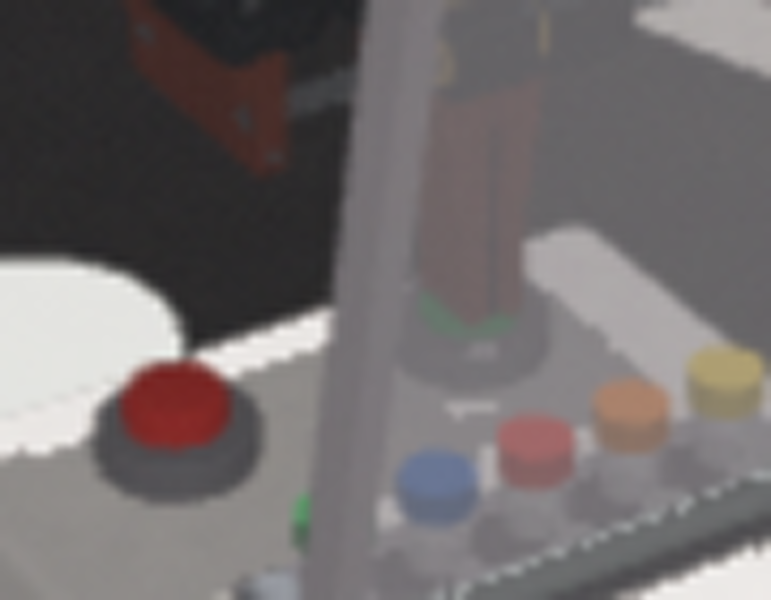

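Green is pressed down almost flush with its housing (470,320), with a hard stop at 17 N. I'll give one small extra nudge, then let go.

```bash
python3 -m handwheel '[1,0,0,0.015,0, 1,0,0,0,0]'|sed -n '2p;4p';python3 -m handwheel '[1,0,0,-0.2,0, 1,0,0,-0.4,0, 1,0,0,-0.8,0, 1,0,0,-0.9,0, 1,0,0,-0.9,0]'; python3 -m handwheel '[1,0.7,0,-0.7,0, 1,0.8,0,-0.5,0, 1,0.8,0.5,0,0, 1,0.8,0.5,0,0, 1,0.8,0.5,0,0]';python3 -m handwheel '[1,0.5,0.5,0,0, 1,0,0,0,0, 1,0,0,0,0, 1,0,0,0,0]'; python3 - <<'E'
from h import *
s=snap('scene','scene15'); t=snap('top','top15'); e=observe(); print(theta(s)[:3],e['eef_pos'],e['force'])
a=s['color'][70:290,140:400,::-1]; b=t['color'][90:310,130:390,::-1]
cv2.imwrite('pics/c15.png',cv2.resize(np.hstack([a,b]),(800,338),interpolation=cv2.INTER_CUBIC))
c=s['color'][150:220,220:310,::-1]; cv2.imwrite('pics/c15b.png',cv2.resize(c,(771,600),interpolation=cv2.INTER_CUBIC))
E
```

```text
eef_pos: [629.8, 145.3, 43.2]
force: [-6.1, -0.4, 20.5]
time_s: 15.3
eef_pos: [629.3, 145.2, 169.9]
orientation: [0.165, 0.986, -0.0, -0.0]
force: [0.6, -0.0, -0.4]
opening: 0.4
time_s: 15.92
eef_pos: [500.6, 253.4, 217.1]
orientation: [0.165, 0.986, 0.0, 0.0]
force: [0.1, 1.0, -1.0]
opening: 0.4
time_s: 16.42
eef_pos: [489.6, 277.2, 216.7]
orientation: [0.165, 0.986, -0.0, 0.0]
force: [-0.4, -0.3, -0.1]
opening: 0.3
[(np.float32(0.0), np.float64(1.47)), (np.float32(0.0), np.float64(1.48)), (np.float32(0.0), np.float64(1.49))] [489.53783084 277.3289637  216.68231412] [-0.09624871 -0.57918663 -0.13911026]
```

View pics/c15.png

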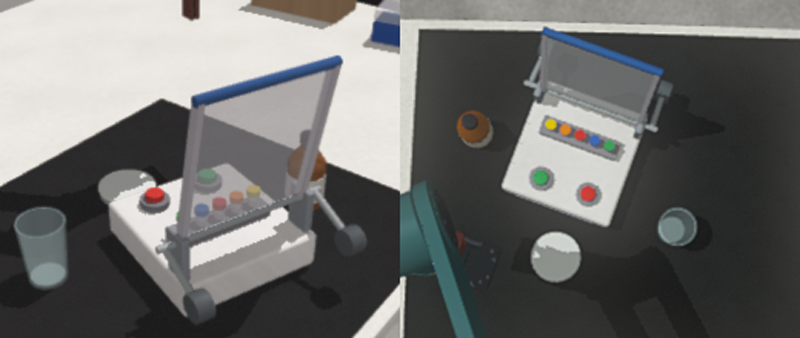

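View pics/c15b.png

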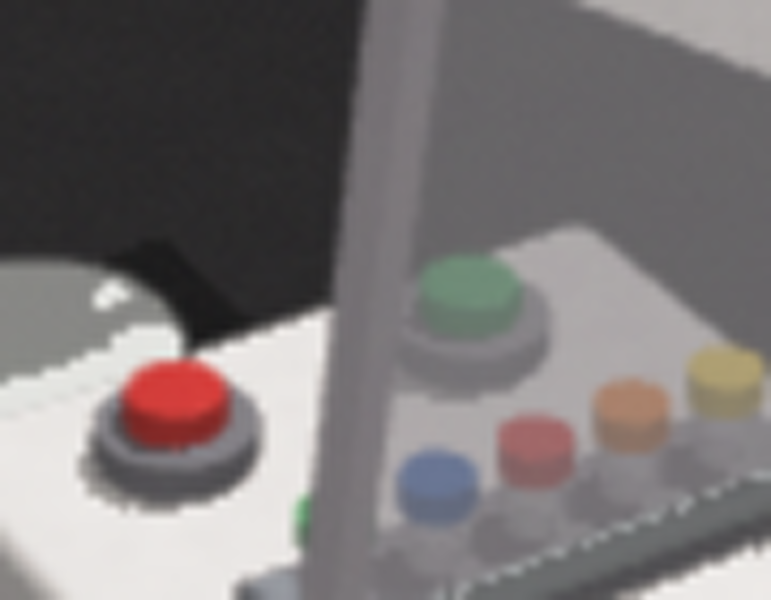

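Shield fully open, green sprung back up, and the arm is clear. The dish, beaker and bottle stand where they were.

```bash
python3 -c "
from workcell import job_done
print(job_done())"
```

```text
the job is handed in; nothing more can be done
None
```

I pushed the shield's bar slowly up along its arc to just past the balance point. It then swung by itself to the open stop, and stayed there. After that I pressed the green button down to a hard stop, let go and backed the arm away, handing in at about 16.5 s.

**Last checks:**
- **Shield:** the fitted angle was 1.47–1.49 rad, which is the open stop within my measuring error. It read the same before, during and after the press.
- **Green button:** it moved about 5.5–6 mm, and the force rose from about 5 N to 20 N at the stop. It sprang back up when released.
- **Red button and loose items:** red was never touched. The dish is where it started to within about a millimetre; the beaker and bottle were compared by eye only.
- **Arm:** it is clear of everything, with no contact force.

**What disagreed:** in the pictures, depth data and contact forces, the closed finger tips sat about 30 mm above the reported TCP. The bar therefore rode near the very tips during the push, and I went by force and pictures for the button press. The blue bar's fitted angle also read about 0.02 rad high when shut.

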